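# Draw the chip cutter's blade cassette home with its tapered cotter and lock it

## Robot

A 7-joint arm with a two-finger parallel gripper is mounted at the origin on the work surface; the furniture and walls round the work are solid. World frame = base frame: x ahead of the robot, y to its left, z up, the work surface at z = 0. Lengths are in m, angles in rad, forces in N, time in s.
With the tool pointing down it reaches from about 0.425 to 0.925 m from the base axis. Payload 6.8 kg.
Tool frame: the origin (TCP) lies midway between the tips of the shut fingers; the grasp point (between the pads) lies 19 mm behind it; z points along the fingers, y is the line along which they close (so a half turn about z gives the same grasp; the last joint's range is limited). The gripper opens to 85 mm and grips with 20 to 120 N. Pads are 22 mm wide; open, the fingers measure 114 mm over their backs; the gripper's body (76 mm by 85 mm) begins 54 mm behind the grasp point. The pads swing forward as they close: fully open they stand 13 mm farther back than shut.
Start: joints at [1.003, 0.477, 0.022, 1.555, -0.011, 1.109, -0.083], TCP at [0.3, -0.605, 0.231] pointing down, gripper open.
Joint ranges: [-2.96, 2.96], [-0.34, 2.1], [-1.41, 1.46], [0.24, 2.44], [-1.37, 4.51], [0.17, 1.92], [-2.96, 2.96]. Speed limits (rad/s): [2.39, 2.39, 3.14, 3.14, 3.14, 3.14, 3.14].

## Interface

Orientations are given as [roll, pitch, yaw] about the fixed x, y, z axes, in that order (R = Rz(yaw) Ry(pitch) Rx(roll)).
In Python, from bench import state, cams, close_job gives the robot as it stands. The module is installed in compiled form; this text tells all that it offers.
- The arm moves only by the shell command python3 -m pendant 'ROWS' [OPENING] [FORCE]. ROWS is JSON, a list that holds one entry, the list of rows, each a list of 4 numbers: the shift along the tool's x, y, z in m, then the turn about the tool's z in rad. In form: [[[dx, dy, dz, spin], ...]]. A call has 1 to 5 rows; each row shifts and turns the commanded pose from where the row before left it, along the tool's axes as they then stand; what a row does not reach is not made up. A row lasts 1/12 s, in which the tool goes at most 41.7 mm and 7.16 degrees, less where a joint would pass 70% of its speed; a pose out of reach is approached as far as the arm can. A call is refused whole if a number of a shift passes 0.0417 or a number of a turn 0.125, either way. A call with a gripper value outside its range is refused whole. OPENING is the closure in counts, from 0 (fully open) to 255 (shut), set as the call begins (- or left out, the last holds). The fingers move at their own pace and stop on an object; FORCE is the grip in N (left out, the last holds). Time passes only in rows, so rows that do not move let the fingers close. It gives the time, the measured TCP pose, the force, the opening and the grip force at its end, in the units of the state.
- state(): the state, without advancing time (a new reading comes with each control period).
- cams.camera(name): name is "scene" or "top" or "wrist"; returns (picture, depth): 400x640x3 uint8, blue, green, red; 400x640 float32, m along the optical axis (not along the pixel's ray), 0 where there is no reading.
- cams.camera_model(name): a dict with "camera_matrix" (3x3 intrinsics, pixels), "cam_to_world" (4x4, takes a point from camera to world coordinates); the wrist camera has in their place "tool_from_camera" (4x4, takes a point from camera to tool coordinates, whose origin is the TCP and whose axes are the flange's). Camera axes: x right, y up, looking along -z (the intrinsics and any distortion apply to the point x, -y, -z); pixel columns grow to the right and rows downward; lengths in m; the calibration is good to about 2 mm. A picture is of the moment at which its call begins: read the wrist's pose just before it. camera_model takes no time and is no camera call.
- close_job(): hands the job in; it is judged then, once.
The state is a dict: "clock": time; "q": joint angles; "joint_velocities": joint speeds; "joint_efforts": joint torques, N m; "tool_pos": TCP position; "eef_rot": TCP orientation; "ft_force": force on the tool from outside, world axes, zero at the start; "torque": the same for the moment, N m; "opening": finger opening in m; "grasp_force": force on a finger pad.
Only numpy, scipy, OpenCV 4.12 (cv2) and the standard library are available. Lean on these libraries where they do the work, as an engineer would, in place of code of your own. Each camera call takes 0.05 s, during which the arm holds its last target. There are 200 camera calls.

## Task

Refit the blade cassette of the chip cutter, which its springs hold a little way out. Drive the red-headed tapered cotter down through the slots of fork and cassette until it has drawn the cassette home and is tight, with a firm final push of about 25 N but never more than about 40 N; then gently put the black-knobbed lock pin through the lock hole, which is then in line, until its collar sits flush. Leave both pins standing and the other things on the worktop undisturbed.

Things in the scene. Friction and masses are not known exactly. Their poses are not given: they have to be found in the camera images.
- cutter: grey hand chip cutter, fixed, 160 x 350 x 163 mm. Origin on the worktop under its cutting head; x = slide direction of the blade cassette (-x: its pull handle, robot side), y along the machine to the lever (grip at y +300 mm). Over the cassette's flange stand the bare metal fork (x -54 to +4 mm) and the grey lock plate (x 14 to 74), tops at 127.5 mm, y -46 to +16; 5 mm screw heads on both at y -36
- fork_slot (a point): NOMINAL middle of the back (-x) edge of the fork's slot, at the fork's top. Slot 22 mm (to +x) by 14 mm (y), through two 6 mm plates, tops at 127.5 and 112.5 mm, with the cassette's flange between. The fork is clamped immovably by screws in slots: the real slot lies up to 2.3 mm either way along the cutter's x, unmeasured, so how deep the cotter goes before it is tight must be felt
- cassette_slot (a point): true middle of the +x edge of the slot in the cassette's 6 mm flange, at the flange's top (120 mm high); slot 22 mm (to -x) by 14 mm. The cotter's tapered face pushes on this edge. The cassette slides only along the cutter's x and starts 3.8 to 4.8 mm out (-x); pushing it home takes about 4 N, against a hard stop, where this edge lies 14.1 mm to +x of fork_slot. Let go, it springs out
- cassette_hole (a point): true centre of the cassette's lock hole, 15.2 mm in diameter, at the flange's top, 7.5 mm below the lock plate's top; straight under lock_hole when the cassette is home, and always 56 mm to +x of cassette_slot. Free space below
- lock_hole (a point): true centre of the round hole in the fixed 6 mm lock plate, 15.2 mm in diameter, at its top face; at x +40, y 0 of the cutter, 70.1 mm to +x of fork_slot
- cotter: steel cotter with red head, 110 g, 114 mm long, upright in the block. Origin at the tip on the flat back, z up. Blade 10 mm in y; back flat at x = 0 (bears on the fork), front tapers from x 3.3 at the tip to 18.7 mm at 75 mm up; the tip itself is bevelled to x 1.5-2.7. Head centred on x = 9.3: plate 78 to 82 mm up, grip 24 x 16 (y) mm, 82 to 114 up. Insert with its x along the cutter's x. Slides under about 8 N, then goes tight 48 to 76 mm deep
- lock_pin: steel straight pin with black knob, 80 g, 72 mm long, upright in the block. Origin at its tip, z up. Shank 13.4 mm in diameter, square-ended with a 0.5 mm bevel; collar 25 mm in diameter, 34 to 38 mm up; knob 19 mm in diameter, 38 to 72 mm up. Passes only when the cassette is home, and then easily
- lock_pin_collar (a point): on the lock pin's axis at the underside of its collar, 34 mm above the tip; level with the lock plate's top when home
- pin_block: wooden block, fixed, 56 x 116 x 90 mm high on a 72 x 132 x 8 mm foot. Origin at the centre of its underside. The cotter stands in the slot (22.5 x 16 mm) at y +32 mm with its x along the block's x, the lock pin in the 18 mm hole at y -32 mm, each resting on the block's top by head plate or collar
- lemon: bystander: a lemon; leave it alone
- peeler: bystander: the peeler; leave it alone
- salt_shaker: bystander: the salt shaker; leave it alone
- pepper_mill: bystander: the pepper mill; leave it alone
- honey_jar: bystander: the honey jar; leave it alone
- mug_blue: bystander: the mug; leave it alone

How it is judged:
By the outcome, as a careful person would: the job done as asked, in the order asked, and still so for the second after the job is handed in, with the robot touching nothing.
It also fails if it takes over 72 s, if anything falls off the work surface, if the arm or the gripper's body presses on something with over 40 N, if the wrist force passes 120 N, or if a joint passes its speed limit or range.

## Working session

There is one attempt and no reset: what is moved stays moved. The work goes in short steps, Python scripts to look and compute and a shell command to move; the robot and the scene stay as the last step left them, time stands still between calls to the robot, and variables do not carry over. Pictures are saved under pics/ and viewed, at most 10 in all, crops included, and the job is handed in when it is done.

```bash
mkdir -p pics; ls; python3 - <<'E'
from bench import state,cams
import cv2,numpy as np
s=state();print(s)
for n in("scene","top"):
    p,d=cams.camera(n);cv2.imwrite(f"pics/{n}0.png",p);np.save(f"pics/{n}0.npy",d)
    m=cams.camera_model(n);print(n,m)
print(cams.camera_model("wrist"))
E
```

```text
pics
{'clock': 0.0, 'q': array([ 1.00289502,  0.47780333,  0.02232106,  1.55645029, -0.01150287,
        1.1093066 , -0.08306209]), 'joint_velocities': array([ 0.00152684, -0.00057313, -0.00068443, -0.00035716, -0.00157233,
       -0.00017857, -0.00121884]), 'joint_efforts': array([ 2.31116601e-04, -5.96451795e+01,  1.60783231e+00, -2.81192654e+01,
        1.24570553e-02,  9.45960899e-03,  3.03198567e-05]), 'tool_pos': array([ 0.2992782 , -0.60436271,  0.23032369]), 'eef_rot': array([-3.13975724e+00,  1.25856765e-04,  4.59876256e-01]), 'ft_force': array([ 1.30869121, -0.72632465, -0.89032658]), 'torque': array([ 0.01861633, -0.02199826, -0.05586173]), 'grasp_force': 0.0, 'opening': 0.0853910398712342}
scene {'camera_matrix': array([[419.17328543,   0.        , 320.31178103],
       [  0.        , 419.17328543, 200.70543591],
       [  0.        ,   0.        ,   1.        ]]), 'cam_to_world': array([[ 0.62263882,  0.48800704, -0.61169439, -0.45840413],
       [-0.78250089,  0.39193829, -0.48381477, -0.80677682],
       [ 0.00364144,  0.77989326,  0.62590194,  1.04030329],
       [ 0.
[... 325 characters left out ...]
,  0.02009739, -0.00476408, -0.07256769],
       [-0.0032745 ,  0.07351023,  0.99728909,  1.74035415],
       [ 0.        ,  0.        ,  0.        ,  1.        ]])}
{'camera_matrix': array([[339.56505865,   0.        , 325.32465386],
       [  0.        , 339.56505865, 196.34634049],
       [  0.        ,   0.        ,   1.        ]]), 'tool_from_camera': array([[-6.29109083e-04,  9.52015704e-01,  3.06048531e-01,
         7.90944604e-02],
       [ 9.99999122e-01,  2.42064522e-04,  1.30260160e-03,
        -9.28100503e-04],
       [ 1.16601368e-03,  3.06049082e-01, -9.52015021e-01,
        -1.42290820e-01],
       [ 0.00000000e+00,  0.00000000e+00,  0.00000000e+00,
         1.00000000e+00]])}
```

View pics/top0.png

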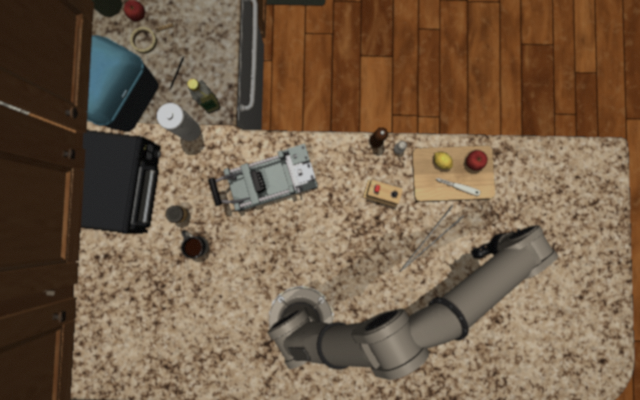

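View pics/scene0.png

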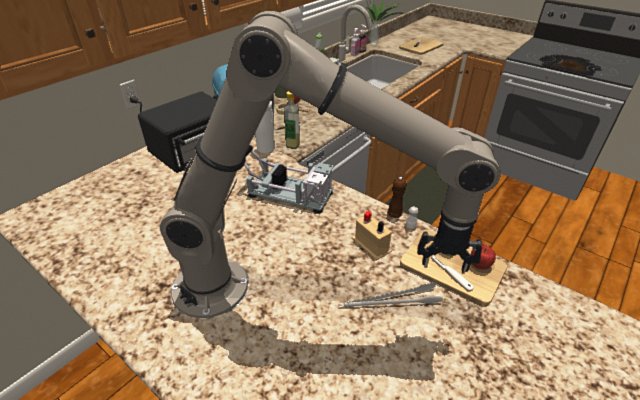

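The top view shows the block at about (383,193), with the red cotter at (377,188) and the black knob at (394,194). The cutter head is at about (300,172), with its lever at left (214,190). The scene view agrees, and the arm stands over the cutting board at right.

```bash
cat > h.py <<'E'
import numpy as np,cv2
from scipy.spatial.transform import Rotation as R
from bench import state,cams
def pose():
    s=state();T=np.eye(4);T[:3,:3]=R.from_euler('xyz',s['eef_rot']).as_matrix();T[:3,3]=s['tool_pos'];return T,s
def shot(n,f=None):
    T,s=pose();p,d=cams.camera(n);m=cams.camera_model(n)
    C=m['cam_to_world'] if n!='wrist' else T@m['tool_from_camera']
    if f: cv2.imwrite('pics/'+f,p)
    return p,d,m['camera_matrix'],C
def ray(K,C,uv,z):
    uv=np.atleast_2d(np.array(uv,float));d=np.c_[(uv[:,0]-K[0,2])/K[0,0],-(uv[:,1]-K[1,2])/K[1,1],-np.ones(len(uv))]@C[:3,:3].T
    return C[:3,3]+d*((z-C[2,3])/d[:,2])[:,None]
def dep(K,C,uv,d):
    u,v=map(int,uv);t=d[v,u];return C[:3,:3]@np.array([(u-K[0,2])/K[0,0]*t,-(v-K[1,2])/K[1,1]*t,-t])+C[:3,3]
def go(x,y,z,yaw):
    T,s=pose();D=T[:3,:3].T@(np.array([x,y,z])-T[:3,3]);
    print('tool shift mm',np.round(D*1e3,1),'spin',round(-(yaw-s['eef_rot'][2]),3),'now',np.round(s['tool_pos'],4),np.round(s['eef_rot'],3))
E
python3 - <<'E'
from h import *
p=cv2.imread('pics/top0.png');d=np.load('pics/top0.npy');m=cams.camera_model('top');K,C=m['camera_matrix'],m['cam_to_world']
for n,uv in dict(red=(377,188),blk=(394,194),block=(385,195),head=(301,172),leverend=(214,191),body=(275,180)).items(): print(n,dep(K,C,uv,d).round(4))
cv2.imwrite('pics/crop.png',cv2.resize(p[130:230,190:420],None,fx=3.4,fy=3.4,interpolation=cv2.INTER_CUBIC))
h=cv2.cvtColor(p,cv2.COLOR_BGR2HSV)[175:210,362:405]
r=(((h[...,0]<8)|(h[...,0]>172))&(h[...,1]>150)&(h[...,2]>80)); v,u=np.nonzero(r);print('red',u.mean()+362,v.mean()+175,len(u))
b=h[...,2]<45;v,u=np.nonzero(b);print('blk',np.c_[u+362,v+175].mean(0),len(u))
E
```

```text
red [ 0.4831 -0.2614  0.1288]
blk [ 0.4632 -0.3208  0.1302]
block [ 0.4619 -0.2949  0.0899]
head [0.5353 0.0063 0.119 ]
leverend [ 0.3437 -0.0726  1.7404]
body [0.5142 0.107  0.0273]
red 376.95652173913044 188.26086956521738 23
blk [393.4 194.2] 5
```

View pics/crop.png

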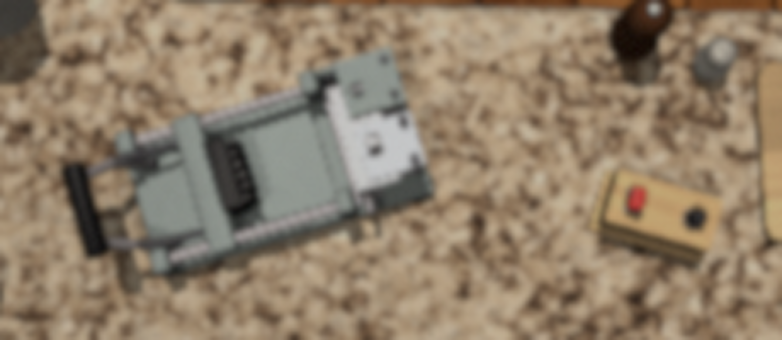

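```bash
python3 -m pendant '[[[0.0297,-0.0216,-0.005,0],[0.0297,-0.0216,-0.005,0],[0.0297,-0.0216,-0.005,0],[0.0297,-0.0216,-0.005,0],[0.0297,-0.0216,-0.005,0]]]' 120 100
python3 -m pendant '[[[0.0297,-0.0216,0,0],[0.0297,-0.0216,0,0],[0.0297,-0.0216,0,0],[0.0297,-0.0216,0,0],[0.0297,-0.0216,0,0]]]'
python3 -m pendant '[[[0,0,0,0.112],[0,0,0,0.112],[0,0,0,0.112],[0,0,0,0.112],[0,0,0,0.112]]]'
python3 -m pendant '[[[0,0,0,0.112],[0,0,0,0.112],[0,0,0,0],[0,0,0,0],[0,0,0,0]]]'
python3 - <<'E'
from h import *
p,d,K,C=shot('wrist','w1.png')
h=cv2.cvtColor(p,cv2.COLOR_BGR2HSV)
r=(((h[...,0]<8)|(h[...,0]>172))&(h[...,1]>150)&(h[...,2]>60)).astype(np.uint8)
n,l,st,c=cv2.connectedComponentsWithStats(r)
for i in range(1,n):
    if st[i,4]>150: print(st[i],c[i],ray(K,C,c[i],.126).round(4))
print(state())
E
```

```text
clock: 0.52
tool_pos: [0.385, -0.4404, 0.2561]
eef_rot: [-3.141, 0.0, 0.46]
ft_force: [0.8, 0.2, -0.6]
opening: 0.0451
grasp_force: 0.0
clock: 0.93
tool_pos: [0.4701, -0.2778, 0.2561]
eef_rot: [-3.141, 0.0, 0.46]
ft_force: [0.4, -0.6, -0.7]
opening: 0.0453
grasp_force: 0.0
clock: 1.35
tool_pos: [0.4696, -0.2793, 0.2559]
eef_rot: [-3.141, 0.001, -0.106]
ft_force: [-1.2, -0.3, 0.2]
opening: 0.045
grasp_force: 0.0
clock: 1.77
tool_pos: [0.4698, -0.2794, 0.2561]
eef_rot: [-3.142, 0.0, -0.321]
ft_force: [0.2, -0.1, -0.2]
opening: 0.0452
grasp_force: 0.0
[292 156  23  35 637] [302.91836735 173.12872841] [[ 0.486  -0.2638  0.126 ]]
{'clock': 1.8167, 'q': array([ 0.44306018,  0.24357402, -0.02438077,  1.8344667 ,  0.00672261,
        1.06390734, -1.47622678]), 'joint_velocities': array([ 0.00064279, -0.00057647,  0.00246258, -0.00200592, -0.0012504 ,
        0.00213718, -0.01105945]), 'joint_efforts': array([-8.80606310e-02, -4.40952873e+01,  5.12751751e-01, -2.74644470e+01,
        1.15607871e-02,  3.30118943e-03,  2.03206041e-02]), 'tool_pos': array([ 0.46976081, -0.27949701,  0.25617609]), 'eef_rot': array([-3.14156355e+00,  2.74716912e-04, -3.21564034e-01]), 'ft_force': array([-0.03710347,  0.23672447, -0.3048016 ]), 'torque': array([0.01135951, 0.04494765, 0.00732318]), 'grasp_force': 0.0, 'opening': 0.04511663864019197}
```

View pics/w1.png

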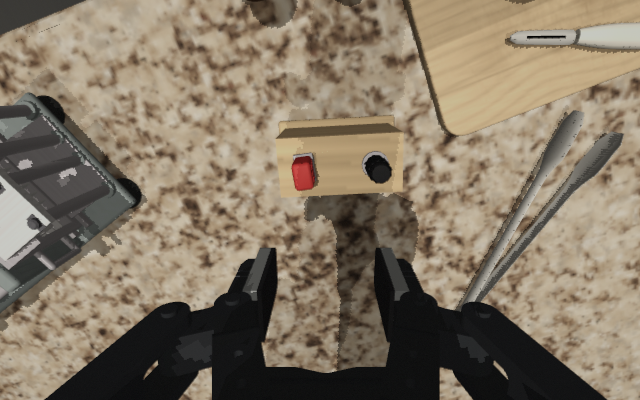

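The wrist view shows the red head at (303,173) and the black knob at (377,168). The block's top runs from (278,138) to (402,193) and is turned slightly from the tool.

```bash
python3 - <<'E'
from h import *
m=cams.camera_model('wrist');T,s=pose();C=T@m['tool_from_camera'];K=m['camera_matrix'];p=cv2.imread('pics/w1.png')
c=ray(K,C,[(277,139),(402,131),(281,195),(403,191)],.09);print(c.round(4),c.mean(0))
for a,b in((1,0),(3,2)): v=c[a]-c[b];print('yaw',np.arctan2(v[0],-v[1])*-1*-1, np.linalg.norm(v))
h=cv2.cvtColor(p,cv2.COLOR_BGR2HSV)
r=(((h[...,0]<8)|(h[...,0]>172))&(h[...,1]>150)&(h[...,2]>60))
v,u=np.nonzero(r);V=h[...,2][r];print(np.percentile(V,[5,20,40,60,80,95]))
t=(r&(h[...,2]>np.percentile(V,60)*.9)).astype(np.uint8);v,u=np.nonzero(t)
q=ray(K,C,np.c_[u,v],.126)[:,:2]*1000
print(cv2.minAreaRect(q.astype(np.float32)))
E
```

```text
[[ 0.5156 -0.2471  0.09  ]
 [ 0.4868 -0.3562  0.09  ]
 [ 0.4647 -0.2317  0.09  ]
 [ 0.4318 -0.343   0.09  ]] [ 0.47472974 -0.29450744  0.09      ]
yaw -0.25844667465628834 0.11286634755941799
yaw -0.28730618620953746 0.11608105196533455
[ 87.  106.2 161.  177.  182.  194. ]
((484.1498718261719, -261.9131774902344), (13.283527374267578, 20.906064987182617), 79.92229461669922)
```

```bash
python3 -m pendant '[[[0.004,-0.010,0.015,-0.06],[0.004,-0.011,0.015,0],[0,0,0,0],[0,0,0,0]]]'
python3 - <<'E'
from h import *
go(.484,-.2625,.225,-.26)
p,d,K,C=shot('wrist','w2.png')
h=cv2.cvtColor(p,cv2.COLOR_BGR2HSV)
r=(((h[...,0]<8)|(h[...,0]>172))&(h[...,1]>150)&(h[...,2]>60))
v,u=np.nonzero(r);V=h[...,2][r];print(np.percentile(V,[5,20,40,60,80,95]))
t=(r&(h[...,2]>150)).astype(np.uint8);t=cv2.morphologyEx(t,cv2.MORPH_OPEN,np.ones((5,5)));v,u=np.nonzero(t)
q=ray(K,C,np.c_[u,v],.126)[:,:2]*1000;print(cv2.minAreaRect(q.astype(np.float32)))
cv2.imwrite('pics/w2c.png',cv2.resize(p[110:310,230:410],None,fx=3,fy=3,interpolation=cv2.INTER_CUBIC))
E
```

```text
clock: 2.15
tool_pos: [0.4832, -0.2613, 0.2258]
eef_rot: [-3.141, 0.002, -0.262]
ft_force: [0.1, -0.7, -0.0]
opening: 0.0448
grasp_force: 0.0
tool shift mm [1.1 0.9 0.8] spin -0.002 now [ 0.4832 -0.2613  0.2258] [-3.141e+00  2.000e-03 -2.620e-01]
[ 90. 101. 155. 174. 179. 181.]
((483.64642333984375, -262.0183410644531), (13.493576049804688, 21.266836166381836), 75.55414581298828)
```

View pics/w2c.png

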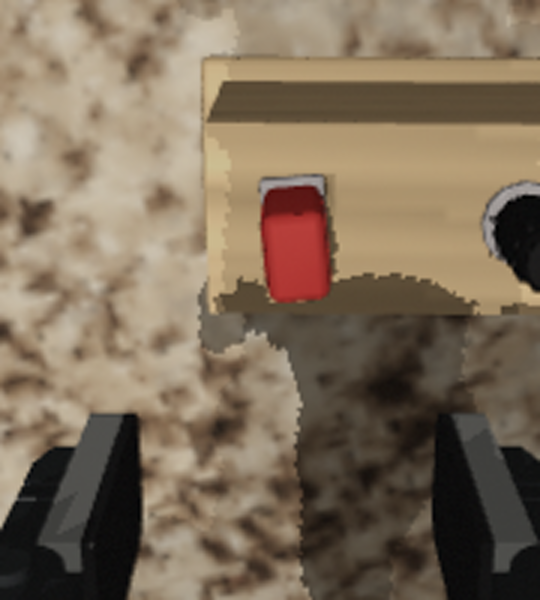

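The red head's long axis is at about -0.25 rad, it is centred within 1 mm under the TCP, and the path down is clear.

```bash
python3 -m pendant '[[[0.0006,0.0006,0.034,0],[0,0,0.034,0],[0,0,0.034,0],[0,0,0.026,0],[0,0,0,0]]]'
python3 -m pendant '[[[0,0,0,0],[0,0,0,0],[0,0,0,0],[0,0,0,0],[0,0,0,0]]]' 255 100
python3 -m pendant '[[[0,0,0,0],[0,0,0,0]]]'
```

```text
clock: 2.62
tool_pos: [0.4807, -0.2622, 0.0945]
eef_rot: [-3.141, 0.007, -0.265]
ft_force: [-0.4, 0.2, -0.4]
opening: 0.0453
grasp_force: 0.0
clock: 3.03
tool_pos: [0.4856, -0.2637, 0.1009]
eef_rot: [3.141, -0.005, -0.265]
ft_force: [-0.3, -1.0, 7.2]
opening: 0.0142
grasp_force: 98.1
clock: 3.2
tool_pos: [0.4856, -0.2637, 0.1009]
eef_rot: [3.141, -0.005, -0.265]
ft_force: [-1.7, -1.6, 6.6]
opening: 0.0143
grasp_force: 98.1
```

```bash
python3 -m pendant '[[[0,0,-0.015,0],[0,0,-0.03,0],[0,0,-0.035,0],[0,0,-0.035,0],[0,0,-0.035,0]]]'
python3 -m pendant '[[[0,0,0,0],[0,0,0,0],[0,0,0,0]]]'
python3 - <<'E'
from h import *
p,d,K,C=shot('wrist','w3.png')
go(.52,-.01,.25,.2)
p,d,K,C=shot('top');cv2.imwrite('pics/t3.png',p)
E
```

```text
clock: 3.62
tool_pos: [0.4838, -0.2624, 0.251]
eef_rot: [3.141, -0.001, -0.264]
ft_force: [0.7, 0.2, -1.2]
opening: 0.0142
grasp_force: 98.3
clock: 3.87
tool_pos: [0.4837, -0.2624, 0.2486]
eef_rot: [3.141, -0.001, -0.264]
ft_force: [-0.6, -1.1, -1.1]
opening: 0.0141
grasp_force: 98.5
tool shift mm [ -30.3 -253.    -2.3] spin -0.464 now [ 0.4832 -0.2622  0.2476] [-3.141e+00  1.000e-03 -2.640e-01]
```

View pics/w3.png

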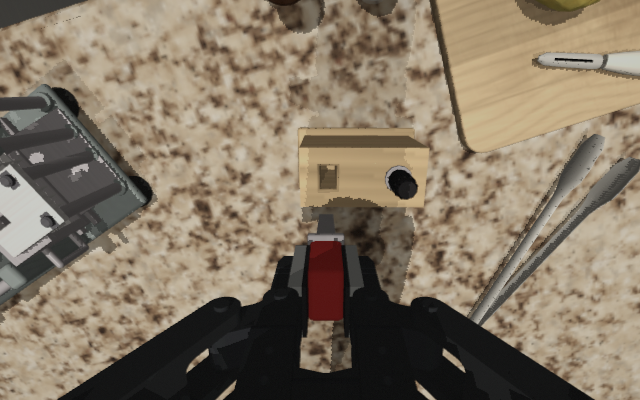

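The cotter is upright between the pads, its blade just visible at (326,224), and its slot in the block is empty at (328,178). Next I locate the cutter from the top view.

```bash
python3 - <<'E'
from h import *
m=cams.camera_model('top');K,C=m['camera_matrix'],m['cam_to_world']
a=ray(K,C,[(300.3,173.2),(294.4,156.5)],.1275);print(a.round(4))
v=a[1]-a[0];yaw=np.arctan2(v[1],v[0]);print(yaw,np.linalg.norm(v))
l=ray(K,C,[(65/3.4+190,165/3.4+130),(97/3.4+190,253/3.4+130)],.15);v=l[0]-l[1];print(np.arctan2(v[1],v[0]),l)
f=a[0]-np.array([np.cos(.25),np.sin(.25),0])*.06;go(f[0],f[1],.26,.25)
E
```

```text
[[0.53   0.0083 0.1275]
 [0.5887 0.0304 0.1275]]
0.3610656405609767 0.06277917458944786
0.38340415005056594 [[0.50249204 0.32242884 0.15      ]
 [0.41349761 0.28653157 0.15      ]]
tool shift mm [ -77.6 -243.7  -12.6] spin -0.514 now [ 0.4831 -0.2621  0.2472] [-3.141e+00  2.000e-03 -2.640e-01]
```

```bash
python3 -m pendant '[[[-0.0108,-0.0344,-0.002,0],[-0.0108,-0.0344,-0.002,0],[-0.0108,-0.0344,-0.002,0],[-0.0108,-0.0344,-0.002,0],[-0.0108,-0.0344,-0.002,0]]]'
python3 -m pendant '[[[-0.0108,-0.0344,-0.002,0],[-0.0108,-0.0344,-0.002,0],[0,0,0,-0.113],[0,0,0,-0.113],[0,0,0,-0.113]]]'
python3 -m pendant '[[[0,0,0,-0.113],[0,0,0,-0.113],[0,0,0,0],[0,0,0,0],[0,0,0,0]]]'
python3 - <<'E'
from h import *
p,d,K,C=shot('wrist','w4.png');np.savez('pics/w4.npz',d=d,K=K,C=C)
E
```

```text
clock: 4.38
tool_pos: [0.4756, -0.0807, 0.2571]
eef_rot: [3.141, 0.002, -0.264]
ft_force: [1.0, 0.6, -0.4]
opening: 0.0141
grasp_force: 98.4
clock: 4.8
tool_pos: [0.473, -0.0094, 0.261]
eef_rot: [-3.141, 0.003, 0.083]
ft_force: [0.2, -0.8, -0.4]
opening: 0.0142
grasp_force: 98.5
clock: 5.22
tool_pos: [0.4735, -0.0104, 0.2617]
eef_rot: [-3.141, 0.001, 0.297]
ft_force: [0.8, 0.4, -1.4]
opening: 0.0142
grasp_force: 98.5
```

View pics/w4.png

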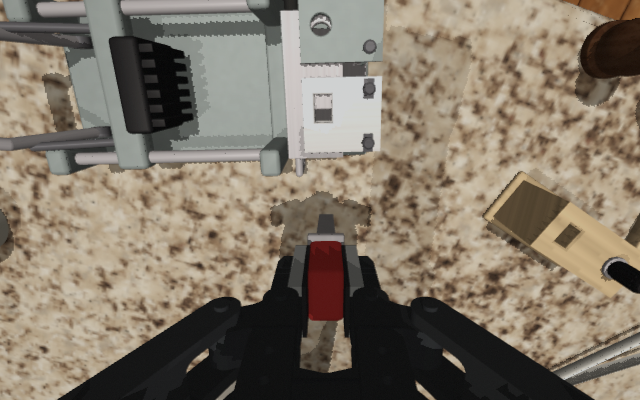

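The fork slot shows at (323,107), spanning rows 94 to 122. The lock hole is at (320,23), the screws are at (369,88) and (369,142), and the cutter is nearly square to the tool.

```bash
python3 - <<'E'
from h import *
p=cv2.imread('pics/w4.png');z=np.load('pics/w4.npz');K,C=z['K'],z['C']
g=cv2.cvtColor(p,cv2.COLOR_BGR2GRAY)
print('col322',list(zip(range(86,130),g[86:130,320:326].mean(1).astype(int))))
print('row112',list(zip(range(308,342),g[112:118,308:342].mean(0).astype(int))))
# fork plate outline
m=((g>200)).astype(np.uint8)[70:165,295:385];cs,_=cv2.findContours(m,0,1);c=max(cs,key=cv2.contourArea).reshape(-1,2)+[295,70]
q=ray(K,C,c,.1275)[:,:2]*1e3;print('fork',cv2.minAreaRect(q.astype(np.float32)))
e=p[8:40,305:340].copy();cv2.imwrite('pics/c4.png',cv2.resize(np.hstack([cv2.resize(p[85:135,300:350],(400,400),interpolation=2),cv2.resize(p[0:50,296:346],(400,400),interpolation=2)]),None,fx=1,fy=1))
E
```

```text
col322 [(86, np.int64(208)), (87, np.int64(208)), (88, np.int64(208)), (89, np.int64(208)), (90, np.int64(208)), (91, np.int64(208)), (92, np.int64(205)), (93, np.int64(174)), (94, np.int64(127)), (95, np.int64(143)), (96, np.int64(180)), (97, np.int64(198)), (98, np.int64(198)), (99, np.int64(197)), (100, np.int64(198)), (101, np.int64(197)), (102, np.int64(197)), (103, np.int64(197)), (104, np.int64(197)), (105, np.int64(197)), (106, np.int64(196)), (107, np.int64(193)), (108, np.int64(157)), (109, np.int64(91)), (110, np.int64(77)), (111, np.int64(77)), (112, np.int64(77)), (113, np.int64(76)), (114, np.int64(77)), (115, np.int64(77)), (116, np.int64(76)), (117, np.int64(77)), (118, np.int64(76)), (119, np.int64(79)), (120, np.int64(112)), (121, np.int64(170)), (122, np.int64(151)), (123, np.int64(196)), (124, np.int64(209)), (125, np.int64(209)), (126, np.int64(209)), (127, np.int64(209)), (128, np.int64(209)), (129, np.int64(209))]
row112 [(308, np.int64(209)), (309, np.int64(209)), (310, np.int64(209)), (311, np.int64(209)), (312, np.int64(207)), (313, np.int64(191)), (314, np.int64(119)), (315, np.int64(74)), (316, np.int64(75)), (317, np.int64(76)), (318, np.int64(77)), (319, np.int64(77)), (320, np.int64(76)), (321, np.int64(77)), (322, np.int64(76)), (323, np.int64(76)), (324, np.int64(77)), (325, np.int64(78)), (326, np.int64(77)), (327, np.int64(76)), (328, np.int64(76)), (329, np.int64(77)), (330, np.int64(80)), (331, np.int64(111)), (332, np.int64(174)), (333, np.int64(206)), (334, np.int64(209)), (335, np.int64(209)), (336, np.int64(209)), (337, np.int64(209)), (338, np.int64(209)), (339, np.int64(209)), (340, np.int64(209)), (341, np.int64(209))]
fork ((534.9129028320312, -3.1788864135742188), (62.55043029785156, 62.40121078491211), 18.670251846313477)
```

View pics/c4.png

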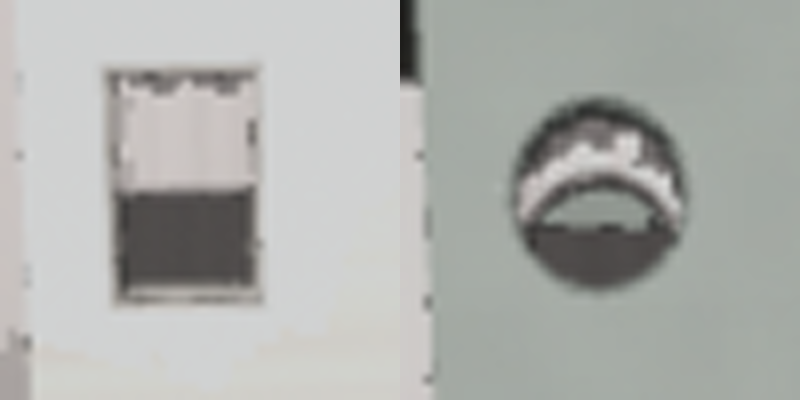

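The left crop shows the real fork slot spanning u 313–333 and v 93.5–123, with the cassette flange edge at v≈108. The right crop shows the lock hole centred at about (320.4,23.7).

```bash
python3 - <<'E'
from h import *
p=cv2.imread('pics/w4.png');z=np.load('pics/w4.npz');K,C=z['K'],z['C'];T,s=pose()
A=ray(K,C,[(322.4,122.6),(322.4,93),(313,123),(332.2,123),(320.4,23.7)],.1275);print(A.round(4))
E=ray(K,C,[(322.4,108.2)],.12);print('flange edge',E)
v=A[4]-A[0];y=np.arctan2(v[1],v[0]);print('yaw',y,np.linalg.norm(v),np.linalg.norm(A[1]-A[0]),np.linalg.norm(A[2]-A[3]))
h=cv2.cvtColor(p,cv2.COLOR_BGR2HSV)
r=(((h[...,0]<8)|(h[...,0]>172))&(h[...,1]>150)&(h[...,2]>60)&(np.arange(400)[:,None]>200))
v,u=np.nonzero(r);print(u.min(),u.max(),v.min(),v.max())
for zz in(.025,):
  q=(ray(K,C,np.c_[u,v],s['tool_pos'][2]+zz)-T[:3,3])@T[:3,:3];print('head tool x',q[:,0].min(),q[:,0].max(),'y',q[:,1].min(),q[:,1].max())
V=h[...,2][r];print(np.percentile(V,[5,30,50,70,95]),s['tool_pos'],s['eef_rot'])
E
```

```text
[[0.522  0.0083 0.1275]
 [0.5436 0.0149 0.1275]
 [0.5195 0.0154 0.1275]
 [0.5239 0.0007 0.1275]
 [0.5898 0.0304 0.1275]]
flange edge [[0.53218747 0.0115106  0.12      ]]
yaw 0.31472172382129454 0.07135586982257458 0.02263455027759549 0.015350189004938893
308 343 241 320
head tool x -0.01215701132498855 0.023441217151030595 y -0.008033078007580997 0.00585069865154169
[72. 82. 89. 90. 92.] [ 0.47361897 -0.01038583  0.26179479] [-3.14128003e+00  9.79297276e-04  2.98038062e-01]
```

```bash
python3 -m pendant '[[[0.022,-0.001,0,0],[0.022,-0.001,0,0],[0.0207,-0.0008,0.005,-0.017],[0,0,0.02,0],[0,0,0,0]]]'
python3 -m pendant '[[[0,0,0,0],[0,0,0,0]]]'
python3 - <<'E'
from h import *
p,d,K,C=shot('wrist','w5.png');np.savez('pics/w5.npz',d=d,K=K,C=C);go(.5346,.0113,.235,.315)
cv2.imwrite('pics/w5c.png',cv2.resize(p[130:290,220:430],None,fx=3.5,fy=3.5,interpolation=2))
E
```

```text
clock: 5.68
tool_pos: [0.5337, 0.0119, 0.2341]
eef_rot: [-3.14, 0.005, 0.317]
ft_force: [-1.6, -0.2, -2.8]
opening: 0.0142
grasp_force: 98.5
clock: 5.85
tool_pos: [0.5345, 0.0112, 0.2376]
eef_rot: [3.141, 0.001, 0.317]
ft_force: [0.7, 0.3, -2.1]
opening: 0.0139
grasp_force: 98.5
tool shift mm [-0.1 -0.1  3.1] spin 0.002 now [0.5348 0.0112 0.2381] [ 3.141e+00 -1.000e-03  3.170e-01]
```

View pics/w5c.png

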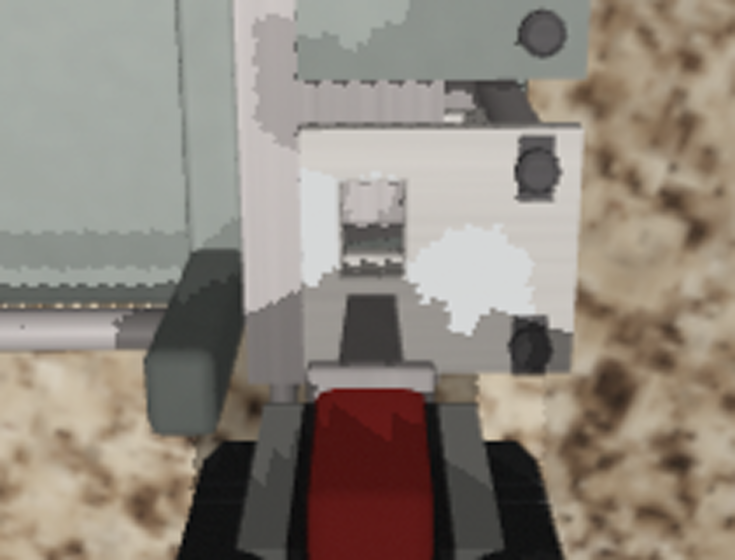

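The tip is at (326.3,214.6) and the slot centre column is at 326.3, so y is aligned. I compute the x relation next.

```bash
python3 - <<'E'
from h import *
z=np.load('pics/w5.npz');K,C=z['K'],z['C'];T,s=pose()
f=lambda uv,h:((ray(K,C,[uv],h)-T[:3,3])@T[:3,:3])[0]*1e3
z0=s['tool_pos'][2]
print('tip front',f((326,214.4),z0-.0889),f((326,214.4),z0-.0889+.003)); print('slot back',f((326,208.4),.1275),'slot front',f((326,130+180/3.5-.3),.1275),'flange',f((326,130+223/3.5-.3),.12))
E
```

```text
tip front [-9.43097261 -0.94491581 88.89452326] [-8.28343912 -0.94569861 85.89514588]
slot back [-12.65570997  -0.93873899 110.56910992] slot front [  9.65684521  -0.9364456  110.58123626] flange [ -2.60206238  -0.93545377 118.07457641]
```

```bash
python3 -m pendant '[[[0.0022,0,0.008,0],[0,0,0.008,0],[0,0,0.003,0],[0,0,0.002,0],[0,0,0.002,0]]]'
python3 -m pendant '[[[0,0,0.002,0],[0,0,0.002,0],[0,0,0.002,0],[0,0,0.002,0],[0,0,0,0]]]'
python3 -m pendant '[[[0,0,0,0],[0,0,0,0]]]'
```

```text
clock: 6.32
tool_pos: [0.5367, 0.0122, 0.2139]
eef_rot: [-3.142, 0.0, 0.318]
ft_force: [0.9, -0.3, -1.1]
opening: 0.0141
grasp_force: 98.5
clock: 6.73
tool_pos: [0.5368, 0.0122, 0.2059]
eef_rot: [-3.141, 0.001, 0.318]
ft_force: [0.7, -0.2, -1.8]
opening: 0.0145
grasp_force: 98.5
clock: 6.9
tool_pos: [0.537, 0.0122, 0.2064]
eef_rot: [3.142, -0.0, 0.318]
ft_force: [-0.2, 0.2, -0.6]
opening: 0.0144
grasp_force: 98.5
```

```bash
python3 -m pendant '[[[0,0,0.002,0],[0,0,0.002,0],[0,0,0.002,0],[0,0,0.002,0],[0,0,0,0]]]'
python3 -m pendant '[[[-0.0005,0,0,0],[-0.0005,0,0,0],[0,0,0,0],[0,0,0,0]]]'
python3 -m pendant '[[[-0.0005,0,0,0],[-0.0005,0,0,0],[0,0,0,0],[0,0,0,0]]]'
python3 -m pendant '[[[-0.0005,0,0,0],[-0.0005,0,0,0],[0,0,0,0],[0,0,0,0]]]'
```

```text
clock: 7.32
tool_pos: [0.5366, 0.0122, 0.1977]
eef_rot: [-3.141, 0.001, 0.318]
ft_force: [0.3, -0.3, -1.8]
opening: 0.014
grasp_force: 98.5
clock: 7.65
tool_pos: [0.536, 0.0119, 0.1984]
eef_rot: [3.142, -0.0, 0.318]
ft_force: [0.0, -0.5, -1.0]
opening: 0.014
grasp_force: 98.5
clock: 7.98
tool_pos: [0.535, 0.0116, 0.1983]
eef_rot: [3.142, -0.0, 0.318]
ft_force: [0.5, 0.7, -1.3]
opening: 0.0141
grasp_force: 98.5
clock: 8.32
tool_pos: [0.5341, 0.0113, 0.1983]
eef_rot: [3.142, -0.0, 0.318]
ft_force: [0.6, -0.1, -1.7]
opening: 0.0143
grasp_force: 98.5
```

```bash
for i in 1; do python3 -m pendant '[[[-0.0005,0,0,0],[-0.0005,0,0,0],[0,0,0,0],[0,0,0,0]]]'
python3 -m pendant '[[[-0.0005,0,0,0],[-0.0005,0,0,0],[0,0,0,0],[0,0,0,0]]]'; done
```

```text
clock: 8.65
tool_pos: [0.5333, 0.011, 0.1984]
eef_rot: [3.142, -0.0, 0.318]
ft_force: [1.2, -0.6, -2.0]
opening: 0.0143
grasp_force: 98.5
clock: 8.98
tool_pos: [0.5328, 0.0109, 0.1985]
eef_rot: [3.141, -0.001, 0.318]
ft_force: [3.2, 1.1, -3.0]
opening: 0.014
grasp_force: 98.4
```

```bash
python3 -m pendant '[[[0.0003,0,0.002,0],[0,0,0.003,0],[0,0,0.003,0],[0,0,0.002,0],[0,0,0,0]]]'
python3 -m pendant '[[[0,0,0.002,0],[0,0,0.003,0],[0,0,0.003,0],[0,0,0.002,0],[0,0,0,0]]]'
```

```text
clock: 9.4
tool_pos: [0.5329, 0.0109, 0.188]
eef_rot: [-3.142, -0.001, 0.318]
ft_force: [3.9, 0.9, -3.6]
opening: 0.0145
grasp_force: 98.4
clock: 9.82
tool_pos: [0.5328, 0.0109, 0.178]
eef_rot: [-3.142, -0.001, 0.318]
ft_force: [4.7, 1.7, -1.8]
opening: 0.0139
grasp_force: 98.5
```

```bash
python3 -m pendant '[[[0.0003,0,0.002,0],[0,0,0.002,0],[0,0,0.002,0],[0,0,0,0]]]'
python3 -m pendant '[[[0,0,0.0015,0],[0,0,0.0015,0],[0,0,0,0]]]'
```

```text
clock: 10.15
tool_pos: [0.533, 0.0109, 0.1721]
eef_rot: [3.142, -0.0, 0.318]
ft_force: [4.5, 0.7, -0.7]
opening: 0.0139
grasp_force: 98.8
clock: 10.4
tool_pos: [0.533, 0.0109, 0.1693]
eef_rot: [3.141, -0.001, 0.318]
ft_force: [4.8, 1.3, 0.6]
opening: 0.0142
grasp_force: 99.0
```

```bash
python3 -m pendant '[[[0,0,0.0015,0],[0,0,0.0015,0],[0,0,0,0]]]'
python3 -m pendant '[[[0,0,0.0015,0],[0,0,0.0015,0],[0,0,0,0]]]'
python3 -m pendant '[[[0,0,0.001,0],[0,0,0.001,0],[0,0,0,0]]]'
```

```text
clock: 10.65
tool_pos: [0.533, 0.0109, 0.1662]
eef_rot: [3.141, -0.001, 0.318]
ft_force: [5.0, 1.4, 2.7]
opening: 0.0141
grasp_force: 99.1
clock: 10.9
tool_pos: [0.5331, 0.0109, 0.1632]
eef_rot: [3.141, -0.001, 0.318]
ft_force: [4.4, 1.4, 3.2]
opening: 0.0143
grasp_force: 99.2
clock: 11.15
tool_pos: [0.5331, 0.0109, 0.1613]
eef_rot: [3.141, -0.001, 0.318]
ft_force: [6.3, 2.4, 3.6]
opening: 0.014
grasp_force: 99.2
```

```bash
python3 -m pendant '[[[0,0,0.001,0],[0,0,0.001,0],[0,0,0,0]]]'
python3 -m pendant '[[[0,0,0.001,0],[0,0,0.001,0],[0,0,0,0]]]'|sed -n '2,4p'
```

```text
clock: 11.4
tool_pos: [0.5331, 0.0109, 0.1594]
eef_rot: [3.141, -0.001, 0.318]
ft_force: [4.9, 1.5, 3.8]
opening: 0.0142
grasp_force: 99.3
tool_pos: [0.5331, 0.0109, 0.1574]
eef_rot: [3.141, -0.001, 0.318]
ft_force: [3.9, 1.3, 4.4]
```

```bash
python3 -m pendant '[[[0,0,0.001,0],[0,0,0.0005,0],[0,0,0,0]]]'
```

```text
clock: 11.9
tool_pos: [0.5331, 0.0109, 0.156]
eef_rot: [3.141, -0.001, 0.318]
ft_force: [4.2, 2.2, 5.3]
opening: 0.0141
grasp_force: 99.3
```

```bash
python3 -m pendant '[[[0,0,0.001,0],[0,0,0.0005,0],[0,0,0,0]]]'
```

```text
clock: 12.15
tool_pos: [0.5331, 0.0109, 0.1545]
eef_rot: [3.141, -0.001, 0.318]
ft_force: [4.0, 1.4, 5.5]
opening: 0.0142
grasp_force: 99.4
```

```bash
python3 -m pendant '[[[0,0,0.0005,0],[0,0,0.0005,0],[0,0,0,0]]]'|sed -n '2,4p'
```

```text
tool_pos: [0.5331, 0.0109, 0.1536]
eef_rot: [3.141, -0.001, 0.318]
ft_force: [4.7, 1.3, 6.6]
```

```bash
python3 -m pendant '[[[0,0,0.0005,0],[0,0,0.0005,0],[0,0,0,0]]]'|sed -n '2,4p'
```

```text
tool_pos: [0.5332, 0.0109, 0.1526]
eef_rot: [3.141, -0.001, 0.318]
ft_force: [4.1, 1.2, 5.8]
```

```bash
python3 -m pendant '[[[0,0,0.0005,0],[0,0,0.0005,0],[0,0,0,0]]]'|sed -n '2,4p'
```

```text
tool_pos: [0.5332, 0.0108, 0.1516]
eef_rot: [3.141, -0.001, 0.318]
ft_force: [3.6, 0.5, 7.1]
```

```bash
python3 -m pendant '[[[0,0,0.0005,0],[0,0,0.0005,0],[0,0,0,0]]]'|sed -n '2,4p'
```

```text
tool_pos: [0.5332, 0.0109, 0.1507]
eef_rot: [3.141, -0.001, 0.318]
ft_force: [4.6, 1.0, 6.8]
```

```bash
python3 -m pendant '[[[0,0,0.0005,0],[0,0,0.0005,0],[0,0,0,0]]]'|sed -n '2,4p'
```

```text
tool_pos: [0.5332, 0.0109, 0.1499]
eef_rot: [3.141, -0.001, 0.318]
ft_force: [3.1, 1.2, 8.4]
```

```bash
python3 -m pendant '[[[0,0,0.0005,0],[0,0,0.0005,0],[0,0,0,0]]]'|sed -n '2,4p'
```

```text
tool_pos: [0.5332, 0.0108, 0.1493]
eef_rot: [3.141, -0.001, 0.318]
ft_force: [2.6, 0.2, 13.8]
```

```bash
python3 -m pendant '[[[0,0,0.0005,0],[0,0,0.0005,0],[0,0,0,0]]]'|sed -n '2,4p'
```

```text
tool_pos: [0.5333, 0.0108, 0.1488]
eef_rot: [3.141, -0.001, 0.318]
ft_force: [1.7, 0.9, 16.4]
```

```bash
python3 -m pendant '[[[0,0,0.0005,0],[0,0,0.0005,0],[0,0,0,0]]]'|sed -n '2,4p'
```

```text
tool_pos: [0.5333, 0.0107, 0.1482]
eef_rot: [3.141, -0.001, 0.317]
ft_force: [-0.7, 1.9, 22.0]
```

```bash
python3 -m pendant '[[[0,0,0.0005,0],[0,0,0.0003,0],[0,0,0,0]]]'|sed -n '2,4p'
```

```text
tool_pos: [0.5334, 0.0107, 0.1479]
eef_rot: [3.141, -0.001, 0.317]
ft_force: [-2.4, 0.2, 24.9]
```

```bash
python3 -m pendant '[[[0,0,0.0005,0],[0,0,0,0],[0,0,0,0]]]'|sed -n '2,4p'
```

```text
tool_pos: [0.5334, 0.0107, 0.1476]
eef_rot: [3.14, -0.001, 0.317]
ft_force: [-2.8, 0.5, 25.4]
```

```bash
python3 -m pendant '[[[0,0,-0.001,0],[0,0,-0.001,0],[0,0,-0.0005,0],[0,0,0,0]]]'|sed -n '2,4p'
python3 -m pendant '[[[0,0,-0.0005,0],[0,0,0,0]]]'|sed -n '2,4p'
```

```text
tool_pos: [0.5331, 0.0106, 0.1478]
eef_rot: [3.141, -0.001, 0.318]
ft_force: [2.9, 0.7, 7.8]
tool_pos: [0.5331, 0.0106, 0.1478]
eef_rot: [3.141, -0.001, 0.318]
ft_force: [5.8, 0.4, 2.9]
```

```bash
python3 -m pendant '[[[0,0,0,0],[0,0,0,0],[0,0,0,0],[0,0,0,0]]]' 120
python3 -m pendant '[[[0,0,-0.01,0],[0,0,-0.03,0],[0,0,-0.035,0],[0,0,-0.03,0],[0,0,0,0]]]'
python3 - <<'E'
from h import *
p,d,K,C=shot('wrist','w6.png')
T,s=pose();h=cv2.cvtColor(p,cv2.COLOR_BGR2HSV)
r=(((h[...,0]<8)|(h[...,0]>172))&(h[...,1]>150)&(h[...,2]>60));v,u=np.nonzero(r);print(len(u),u.min(),u.max(),v.min(),v.max())
# pin: block centre (.4747,-.2945) yaw -.26, y=-32
c=np.array([.4747,-.2945])-.032*np.array([np.sin(.26),np.cos(.26)]);print(c)
b=np.array([.4747,-.2945])+.032*np.array([np.sin(.26),np.cos(.26)]);print('cotter check',b)
go(c[0],c[1],.25,-.26)
E
```

```text
clock: 15.48
tool_pos: [0.5312, 0.0104, 0.147]
eef_rot: [-3.141, 0.003, 0.318]
ft_force: [0.1, -0.9, -0.8]
opening: 0.0453
grasp_force: 0.0
clock: 15.9
tool_pos: [0.5359, 0.0114, 0.2599]
eef_rot: [3.139, -0.01, 0.318]
ft_force: [1.2, -0.1, 0.4]
opening: 0.045
grasp_force: 0.0
827 314 335 185 224
[ 0.46647342 -0.32542448]
cotter check [ 0.48292658 -0.26357552]
tool shift mm [-169.9  298.4    6.5] spin 0.578 now [0.5347 0.0111 0.2571] [ 3.14  -0.007  0.318]
```

View pics/w6.png

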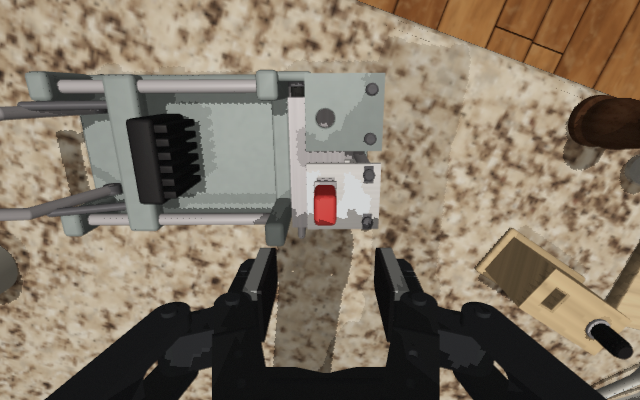

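The cotter head stands in the fork at (325,205). The lock hole at (325,117) now looks uniformly dark, so it is in line. From here I work from numbers only.

```bash
cat >> h.py <<'E'
def hole(p,K,C,guess,z=.1275,R=22):
    # dark blob nearest guess (world xy)
    P=np.linalg.inv(C)@np.array([*guess,z,1]);u0=P[0]/-P[2]*K[0,0]+K[0,2];v0=-P[1]/-P[2]*K[1,1]+K[1,2]
    a,b=int(v0)-R,int(u0)-R;g=cv2.cvtColor(p,cv2.COLOR_BGR2GRAY)[max(a,0):a+2*R,b:b+2*R]
    t,m=cv2.threshold(g,0,255,cv2.THRESH_BINARY_INV+cv2.THRESH_OTSU)
    cs,_=cv2.findContours(m,0,1);out=[]
    for c in cs:
        if cv2.contourArea(c)>40:
            (x,y),r=cv2.minEnclosingCircle(c);M=cv2.moments(c);q=[M['m10']/M['m00']+b,M['m01']/M['m00']+max(a,0)]
            out.append((np.round(q,1),cv2.contourArea(c),round(r,1),ray(K,C,q,z)[0].round(4)))
    print('guess px',round(u0,1),round(v0,1),'thr',t);[print(o) for o in out]
E
python3 - <<'E'
from h import *
p,d,K,C=shot('wrist','w7.png');T,s=pose();print(s['tool_pos'],s['eef_rot'])
hole(p,K,C,(.591,.030))
h=cv2.cvtColor(p,cv2.COLOR_BGR2HSV)
r=(((h[...,0]<8)|(h[...,0]>172))&(h[...,1]>150)&(h[...,2]>130)).astype(np.uint8);v,u=np.nonzero(r)
q=ray(K,C,np.c_[u,v],.1275-.0683+.114)[:,:2]*1e3;print('red top',cv2.minAreaRect(q.astype(np.float32)))
E
```

```text
[0.53332364 0.0108575  0.25481008] [ 3.14067410e+00 -2.76410369e-03  3.17572752e-01]
guess px 326.3 114.5 thr 121.0
(array([325.3, 115.9]), 298.0, 10.2, array([0.5897, 0.0304, 0.1275]))
red top ((532.18017578125, 12.153640747070312), (20.99386215209961, 15.015700340270996), 18.15422248840332)
```

```bash
python3 -m pendant '[[[-0.0187,0.0332,0,0],[-0.0187,0.0332,0,0],[-0.0187,0.0332,0,0],[-0.0187,0.0332,0,0],[-0.0187,0.0332,0,0]]]' >/dev/null
python3 -m pendant '[[[-0.0187,0.0332,0,0],[-0.0187,0.0332,0,0],[-0.0187,0.0332,0,0],[-0.0187,0.0332,0,0],[0,0,0,0.1156]]]' >/dev/null
python3 -m pendant '[[[0,0,0.004,0.1156],[0,0,0.004,0.1156],[0,0,0.004,0.1156],[0,0,0.004,0.1156],[0,0,0,0]]]' >/dev/null
python3 -m pendant '[[[0,0,0,0],[0,0,0,0]]]'
python3 - <<'E'
from h import *
p,d,K,C=shot('wrist','w8.png');T,s=pose();print(s['clock'])
g=cv2.cvtColor(p,cv2.COLOR_BGR2GRAY);P=np.linalg.inv(C)@np.array([.466,-.3245,.128,1]);u0=P[0]/-P[2]*K[0,0]+K[0,2];v0=-P[1]/-P[2]*K[1,1]+K[1,2]
a,b=int(v0)-30,int(u0)-30;m=(g[a:a+60,b:b+60]<50).astype(np.uint8)
n,l,st,c=cv2.connectedComponentsWithStats(m)
for i in range(1,n):
    if st[i,4]>100:
        q=c[i]+[b,a];print(st[i],q,'top',ray(K,C,q,.128)[0].round(4),'mid',ray(K,C,q,.111)[0].round(4))
        ys,xs=np.nonzero(l==i)
        for r in range(ys.min(),ys.max(),4): print(r+a,xs[ys==r].min()+b,xs[ys==r].max()+b)
go(.466,-.3245,.23,-.26)
E
```

```text
clock: 17.42
tool_pos: [0.466, -0.3253, 0.2366]
eef_rot: [-3.141, 0.001, -0.257]
ft_force: [0.1, -0.2, -0.4]
opening: 0.0451
grasp_force: 0.0
17.4667
[ 18   9  25  31 606] [326.33828383 187.09405941] top [ 0.4708 -0.3259  0.128 ] mid [ 0.466  -0.3247  0.111 ]
172 324 329
176 318 335
180 315 336
184 315 338
188 315 338
192 315 338
196 317 336
200 320 333
tool shift mm [-0.4 -0.9  6.8] spin 0.003 now [ 0.4661 -0.3255  0.2368] [-3.141  0.    -0.257]
```

```bash
python3 -m pendant '[[[0.001,-0.0003,0.034,0],[0,0,0.034,0],[0,0,0.034,0],[0,0,0.026,0],[0,0,0.0066,0]]]'
python3 -m pendant '[[[0,0,0,0],[0,0,0,0],[0,0,0,0]]]'
python3 -m pendant '[[[0,0,0,0],[0,0,0,0],[0,0,0,0],[0,0,0,0],[0,0,0,0]]]' 255 60
python3 -m pendant '[[[0,0,-0.01,0],[0,0,-0.025,0],[0,0,-0.035,0],[0,0,-0.035,0],[0,0,-0.03,0]]]'
python3 -m pendant '[[[0,0,0,0],[0,0,0,0],[0,0,0,0]]]'
```

```text
clock: 17.88
tool_pos: [0.4648, -0.324, 0.0984]
eef_rot: [-3.14, 0.007, -0.258]
ft_force: [-1.2, 0.3, -0.4]
opening: 0.0448
grasp_force: 0.0
clock: 18.13
tool_pos: [0.4686, -0.3264, 0.1044]
eef_rot: [3.141, -0.003, -0.26]
ft_force: [-0.5, 0.0, 0.3]
opening: 0.0453
grasp_force: 0.0
clock: 18.55
tool_pos: [0.4682, -0.3261, 0.104]
eef_rot: [3.141, -0.002, -0.26]
ft_force: [-1.0, 0.6, 6.1]
opening: 0.0172
grasp_force: 58.4
clock: 18.97
tool_pos: [0.4674, -0.3257, 0.2405]
eef_rot: [3.141, -0.002, -0.26]
ft_force: [1.5, -0.6, -1.0]
opening: 0.0167
grasp_force: 58.9
clock: 19.22
tool_pos: [0.4668, -0.3252, 0.2373]
eef_rot: [-3.141, 0.0, -0.26]
ft_force: [0.7, -0.1, -1.4]
opening: 0.0167
grasp_force: 58.9
```

```bash
python3 -m pendant '[[[0.003,-0.0375,-0.003,0],[0.003,-0.0375,-0.003,0],[0.003,-0.0375,-0.003,0],[0.003,-0.0375,-0.003,0],[0.003,-0.0375,-0.003,0]]]'>/dev/null
python3 -m pendant '[[[0.003,-0.0375,0,0],[0.003,-0.0375,0,0],[0.003,-0.0375,0,0],[0.003,-0.0375,0,0],[0.003,-0.0375,0,0]]]'
python3 -m pendant '[[[0,0,0,-0.1155],[0,0,0,-0.1155],[0,0,0,-0.1155],[0,0,0,-0.1155],[0,0,0,-0.1155]]]'>/dev/null
python3 -m pendant '[[[0,0,0,0],[0,0,0,0],[0,0,0,0]]]'
cat > meas.py <<'E'
from h import *
import sys
p,d,K,C=shot('wrist',sys.argv[1]);T,s=pose();print(s['tool_pos'].round(4),s['eef_rot'].round(4))
hole(p,K,C,(.5897,.0304))
v,u=np.mgrid[:400,:640];t=d;X=np.stack([(u-K[0,2])/K[0,0]*t,-(v-K[1,2])/K[1,1]*t,-t],-1)@C[:3,:3].T+C[:3,3]
Y=(X-T[:3,3])@T[:3,:3]*1e3
k=(d>0)&(abs(Y[...,1])<13)&(abs(Y[...,0])<20)&(Y[...,2]>-24)&(Y[...,2]<60)
for z0 in range(-4,56,4):
    q=Y[k&(Y[...,2]>=z0)&(Y[...,2]<z0+4)]
    if len(q)>5: print(z0,len(q),'x',np.percentile(q[:,0],[5,50,97]).round(1),'y',q[:,1].min().round(1),q[:,1].max().round(1))
E
python3 meas.py w9.png
```

```text
clock: 20.05
tool_pos: [0.5919, 0.0307, 0.2505]
eef_rot: [3.14, 0.003, -0.26]
ft_force: [0.2, -0.5, -0.9]
opening: 0.0168
grasp_force: 58.9
clock: 20.72
tool_pos: [0.5922, 0.0289, 0.2514]
eef_rot: [-3.141, 0.002, 0.314]
ft_force: [0.5, 0.3, -1.5]
opening: 0.017
grasp_force: 59.0
[0.5924 0.029  0.2517] [-3.1413e+00  1.2000e-03  3.1450e-01]
guess px 324.4 190.6 thr 126.0
(array([322.7, 208.3]), 144.0, 17.1, array([0.5746, 0.027 , 0.1275]))
(array([324.6, 192.5]), 172.0, 9.4, array([0.5882, 0.0298, 0.1275]))
-4 192 x [ 3.9  6.8 11.1] y -12.6 12.8
0 138 x [3.  6.2 8.2] y -9.5 7.2
4 110 x [2.6 6.2 7.7] y -9.6 6.9
8 347 x [2.9 7.  9.8] y -11.3 9.0
12 87 x [ 4.7  8.8 10.3] y -11.9 9.6
24 8 x [4.  4.4 4.6] y -3.6 1.3
28 48 x [2.3 4.  4.9] y -5.9 4.1
32 53 x [0.8 3.4 4.3] y -7.1 5.4
36 62 x [0.2 3.5 4.6] y -7.2 5.5
40 52 x [0.2 3.5 4.5] y -6.8 5.6
44 50 x [0.3 3.6 4.5] y -6.9 5.6
```

```bash
cat >> meas.py <<'E'
D=np.linalg.norm(X[...,:2]-[.5897,.0304],axis=-1)
k=(d>0)&(D<.016)&(X[...,2]<.1262)
n,l,st,c=cv2.connectedComponentsWithStats(k.astype(np.uint8))
pl=X[(d>0)&(D<.025)&(D>.012)&(abs(X[...,2]-.1275)<.006)];print('plate z',np.median(pl[:,2]))
i=1+np.argmax(st[1:,4]);print('depth blob',st[i],c[i])
x0,y0,w,h_=st[i,:4]
q=(x0+(w-1)/2,y0+(h_-1)/2);H=ray(K,C,q,.1275)[0]
print('hole world',H.round(4),'tool mm',((H-T[:3,3])@T[:3,:3]*1e3).round(2))
E1=(ray(K,C,[(x0-.5,q[1]),(x0+w-.5,q[1]),(q[0],y0-.5),(q[0],y0+h_-.5)],.1275)-T[:3,3])@T[:3,:3]*1e3;print('edges',E1[:,:2].round(1).tolist())
E
python3 meas.py w10.png | tail -5
```

```text
44 42 x [0.9 3.5 4.6] y -6.8 5.7
plate z 0.12716806925085938
depth blob [315 189  19  12  92] [324.39130435 195.26086957]
hole world [0.5866 0.0297 0.1275] tool mm [ -5.35  -2.44 124.44]
edges [[-5.3, -10.3], [-5.4, 5.4], [-0.2, -2.4], [-10.6, -2.4]]
```

```bash
python3 - <<'E'
import cv2
g=cv2.cvtColor(cv2.imread('pics/w10.png'),cv2.COLOR_BGR2GRAY)
for v in range(174,212,1): print(v,' '.join('%3d'%x for x in g[v,308:342]))
E
```

```text
174 166 166 166 166 166 166 166 166 166 166 166 166 166 166 166 166 166 163 150 166 166 165 165 165 164 162 147 147 146 142 143 143 143 144
175 166 166 166 167 167 167 167 167 167 167 167 167 167 167 167 167 167 167 166 166 165 165 165 164 164 164 165 164 159 142 142 142 143 143
176 166 166 166 167 167 167 167 167 167 167 167 167 167 167 167 167 167 167 166 166 165 165 165 163 164 163 163 160 142 142 142 142 142 143
177 166 166 166 166 167 167 167 167 167 167 167 167 167 167 167 167 167 167 166 165 165 164 164 163 163 163 163 160 141 141 141 142 142 144
178 167 167 167 167 167 167 167 167 167 168 167 167 167 167 167 167 167 166 166 165 164 163 163 162 163 162 162 157 140 140 141 141 141 142
179 166 166 167 167 167 167 167 167 167 167 167 167 167 167 167 167 167 166 166 165 164 163 163 163 162 162 160 144 144 140 141 141 142 142
180 166 166 166 166 167 167 167 167 167 167 167 167 166 167 166 164 164 164 164 164 163 163 162 163 162 163 163 163 160 140 140 141 142 142
181 166 166 166 167 167 167 168 168 168 167 167 166 164 163 159 151 151 153 154 160 160 161 162 162 163 163 163 163 160 
[... 3519 characters left out ...]

207 161 156 156 157 162 155  98  98  98  98  98  99  99 100 101  99  99  99  99  99 100  99 114 156 157 156 157 162 163 162 157 158 159 164
208 149  98  98 112 156 149  98  98  98  99  98  99  99  99 100  99  99  99 100 100  99  99  99  98  98  98 112 156 156 148  98 102 127 164
209  98  98  98  98  98  98  98  99  98  98  98  99  99  99  99  99  99  99  99  99  99  99  99  99  99  98  98  99  98  98  98 117 164 164
210  97  98  98  98  98  99  98  98  99  99  99  99  99  99  99  99 100 100 100  99  99  99  99  99  98  99  98  98  97  97  98 117 164 165
211  98  98  98  98  98  97  99  98  98  98  98  98  99  99  98  99  99 100  99  99  99  99  99  99  99  99  99  99  99  99  99 116 164 164
```

```bash
python3 -m pendant '[[[0,-0.0012,0.02,0],[0,0,0.02,0],[0,0,0.017,0],[0,0,0.004,0],[0,0,0,0]]]'
python3 -m pendant '[[[0,0,0,0],[0,0,0,0],[0,0,0,0]]]'
python3 meas.py w11.png|grep -v blob; python3 - <<'E'
from h import *
m=cams.camera_model('wrist');T,s=pose();C=T@m['tool_from_camera'];K=m['camera_matrix'];P=np.linalg.inv(C)@np.array([.5897,.0304,.1275,1]);u0=P[0]/-P[2]*K[0,0]+K[0,2];v0=-P[1]/-P[2]*K[1,1]+K[1,2];a,b=int(v0),int(u0);print(u0,v0)
g=cv2.cvtColor(cv2.imread('pics/w11.png'),cv2.COLOR_BGR2GRAY)
for v in range(a-18,a+18): print(v,' '.join('%3d'%x for x in g[v,b-18:b+18]))
E
```

```text
clock: 21.23
tool_pos: [0.5915, 0.0302, 0.1901]
eef_rot: [-3.141, 0.003, 0.317]
ft_force: [-0.3, -0.3, 0.3]
opening: 0.0171
grasp_force: 59.0
clock: 21.48
tool_pos: [0.5932, 0.0303, 0.1927]
eef_rot: [3.141, -0.002, 0.317]
ft_force: [0.4, 0.4, -0.4]
opening: 0.0169
grasp_force: 59.0
[0.5931 0.0304 0.1926] [ 3.1412e+00 -1.9000e-03  3.1710e-01]
guess px 325.5 219.1 thr 118.0
(array([324.5, 225.1]), 914.5, 23.7, array([0.5855, 0.0297, 0.1275]))
-4 190 x [ 4.1  7.  11.3] y -12.6 12.7
0 136 x [3.2 6.5 8.3] y -9.4 7.3
4 103 x [2.8 6.4 8.3] y -9.6 6.9
8 369 x [ 3.2  7.3 10.4] y -11.3 9.2
12 53 x [ 4.7  9.2 10.4] y -11.9 9.7
24 9 x [4.  4.4 4.8] y -4.1 2.5
28 53 x [2.6 4.3 4.9] y -6.4 4.2
32 57 x [1.  3.7 5.1] y -7.1 5.5
36 60 x [0.7 3.8 4.9] y -7.1 5.6
40 56 x [0.9 3.8 4.9] y -6.7 5.7
44 40 x [0.5 3.9 4.8] y -6.8 5.2
plate z 0.12711561400017454
hole world [0.6244 0.0418 0.1275] tool mm [33.19 -1.09 65.12]
edges [[33.2, -7.3], [33.2, 5.1], [34.5, -1.1], [31.9, -1.1]]
325.60198976298545 218.98747117973022
200 146 146 146 147 147 147 148 147 148 147 147 147 147 147 148 147 147 148 147 147 147 1
[... 4538 characters left out ...]
  63  64  66  68  68  68  70  73  76  75  74  75  73  72  71  70  70  70  69  68  67  80 101 100 100 101 100
232 101 101 102 101 101 101 102  98  73  64  65  69  71  72  77  80  87  91  90  90  93  83  80  77  75  73  71  71  70  67  78 100 101 101 100 101
233 101 101 101 102 101 102 101  97  74  66  69  78  90  86  89  93 101 114 106 105  97  95  92  91  89  87  80  78  78  72  73 100 100 101 101 101
234 101 100 101 101 101  98  98  88  82  82  85  89  93 103 114 126 143 170 155 151 129 124 120 108 104  96  73  75  90  87  82 100 100 101 101 100
235 101 100 101 101  96  76  85  86  89  95 106 114 130 152 171 184 187 182 184 186 188 181 179 154 150 130 114 107 104  92  93  90  95  99 101 100
```

```bash
python3 -m pendant '[[[-0.0011,-0.0002,0.006,0],[0,0,0.004,0],[0,0,0.002,0],[0,0,0,0],[0,0,0,0]]]'
python3 -m pendant '[[[0,0,0.001,0],[0,0,0.001,0],[0,0,0.001,0],[0,0,0,0],[0,0,0,0]]]'
python3 -m pendant '[[[0,0,0.001,0],[0,0,0.001,0],[0,0,0,0],[0,0,0,0]]]'
```

```text
clock: 21.95
tool_pos: [0.5911, 0.0301, 0.1791]
eef_rot: [-3.141, 0.001, 0.317]
ft_force: [-0.2, 0.5, -0.7]
opening: 0.0168
grasp_force: 59.0
clock: 22.37
tool_pos: [0.5913, 0.0301, 0.1764]
eef_rot: [3.142, 0.0, 0.317]
ft_force: [-0.7, -0.1, -1.5]
opening: 0.017
grasp_force: 59.0
clock: 22.7
tool_pos: [0.5913, 0.0301, 0.1743]
eef_rot: [-3.142, 0.0, 0.317]
ft_force: [-0.9, -0.3, -1.1]
opening: 0.0166
grasp_force: 59.0
```

```bash
python3 -m pendant '[[[0.0005,0,0,0],[0,0,0.001,0],[0,0,0.001,0],[0,0,0,0]]]'
python3 -m pendant '[[[0,0,0.001,0],[0,0,0.001,0],[0,0,0,0]]]'
```

```text
clock: 23.03
tool_pos: [0.5917, 0.0302, 0.1721]
eef_rot: [-3.142, 0.0, 0.317]
ft_force: [1.6, -0.5, -0.8]
opening: 0.0171
grasp_force: 59.0
clock: 23.28
tool_pos: [0.5916, 0.0302, 0.1701]
eef_rot: [-3.142, 0.0, 0.317]
ft_force: [-0.1, -0.5, -0.9]
opening: 0.0172
grasp_force: 59.0
```

Tip is 5 mm into the plate with no contact. The flange at 120 mm comes next.

```bash
python3 -m pendant '[[[0,0,0.001,0],[0,0,0.001,0],[0,0,0.001,0],[0,0,0,0]]]'
python3 -m pendant '[[[0,0,0.001,0],[0,0,0.001,0],[0,0,0,0]]]'
```

```text
clock: 23.62
tool_pos: [0.5916, 0.0302, 0.1671]
eef_rot: [-3.142, 0.0, 0.317]
ft_force: [0.7, -0.1, -1.0]
opening: 0.0165
grasp_force: 59.0
clock: 23.87
tool_pos: [0.5917, 0.0302, 0.1652]
eef_rot: [-3.142, 0.0, 0.317]
ft_force: [-0.1, -0.4, -1.8]
opening: 0.0168
grasp_force: 59.0
```

```bash
python3 -m pendant '[[[0,0,0.002,0],[0,0,0.002,0],[0,0,0.002,0],[0,0,0.002,0],[0,0,0,0]]]'
python3 -m pendant '[[[0,0,0.002,0],[0,0,0.002,0],[0,0,0.002,0],[0,0,0.002,0],[0,0,0,0]]]'
```

```text
clock: 24.28
tool_pos: [0.5914, 0.0302, 0.1568]
eef_rot: [-3.141, 0.001, 0.317]
ft_force: [0.6, -0.5, -0.0]
opening: 0.0168
grasp_force: 59.0
clock: 24.7
tool_pos: [0.5915, 0.0302, 0.1489]
eef_rot: [-3.141, 0.001, 0.317]
ft_force: [-0.5, 0.2, -1.8]
opening: 0.0169
grasp_force: 59.0
```

```bash
python3 -m pendant '[[[0,0,0.002,0],[0,0,0.0015,0],[0,0,0.001,0],[0,0,0,0]]]'
```

```text
clock: 25.03
tool_pos: [0.5916, 0.0302, 0.1446]
eef_rot: [-3.142, 0.0, 0.317]
ft_force: [0.3, -0.5, -0.9]
opening: 0.0169
grasp_force: 59.0
```

```bash
python3 -m pendant '[[[0,0,0.001,0],[0,0,0.001,0],[0,0,0,0]]]'
```

```text
clock: 25.28
tool_pos: [0.5917, 0.0302, 0.1427]
eef_rot: [-3.142, 0.0, 0.317]
ft_force: [0.4, 0.3, -0.8]
opening: 0.0172
grasp_force: 59.0
```

```bash
python3 -m pendant '[[[0,0,0.0005,0],[0,0,0.0005,0],[0,0,0,0]]]'|sed -n 2,4p; python3 -m pendant '[[[0,0,0.0005,0],[0,0,0.0005,0],[0,0,0,0]]]'|sed -n 2,4p
```

```text
tool_pos: [0.5918, 0.0303, 0.1419]
eef_rot: [-3.142, 0.0, 0.317]
ft_force: [0.7, -0.5, -0.5]
tool_pos: [0.5919, 0.0302, 0.1416]
eef_rot: [3.141, -0.0, 0.317]
ft_force: [-1.9, -0.5, 5.2]
```

```bash
python3 -m pendant '[[[0,0,0.0005,0],[0,0,0.0005,0],[0,0,0,0]]]'|sed -n 2,4p
```

```text
tool_pos: [0.592, 0.0302, 0.1415]
eef_rot: [3.141, -0.001, 0.317]
ft_force: [-3.8, -1.3, 11.2]
```

```bash
python3 -m pendant '[[[0,0,-0.001,0],[0,0,-0.0005,0],[0,0,0,0]]]'|sed -n 2,4p
python3 -m pendant '[[[0,0,0,0],[0,0,0,0],[0,0,0,0],[0,0,0,0]]]' 135 | sed -n 2,5p
python3 -m pendant '[[[0,0,-0.01,0],[0,0,-0.02,0],[0,0,-0.03,0],[0,0,-0.03,0],[-0.02,0,-0.02,0]]]' >/dev/null
python3 -m pendant '[[[-0.02,0,0,0],[-0.02,0,0,0],[0,0,0,0],[0,0,0,0],[0,0,0,0]]]'
python3 - <<'E'
from h import *
p,d,K,C=shot('wrist','w12.png');v,u=np.mgrid[:400,:640]
X=np.stack([(u-K[0,2])/K[0,0]*d,-(v-K[1,2])/K[1,1]*d,-d],-1)@C[:3,:3].T+C[:3,3]
for n,c,r in(('pin',(.590,.030),.006),('cotter',(.532,.011),.006),('collar ring',(.590,.030),.0118),('plate',(.590,.030),.022)):
    D=np.linalg.norm(X[...,:2]-c,axis=-1);k=(d>0)&(D<r)&((D>r-.002)|(r<.01))&(X[...,2]<.2);z=X[k][:,2];print(n,len(z),np.percentile(z,[5,25,50,90]).round(4))
k=(d>0)&(X[...,2]>.155)&(X[...,2]<.185)
for n,c in(('pin',(.590,.030)),('cotter',(.532,.011))):
    kk=k&(np.linalg.norm(X[...,:2]-c,axis=-1)<.025)
    print(n,X[kk].mean(0) if kk.any() else None,kk.sum())
E
```

```text
tool_pos: [0.5919, 0.0303, 0.1416]
eef_rot: [3.142, -0.0, 0.317]
ft_force: [-1.0, -0.6, 3.2]
tool_pos: [0.5917, 0.0303, 0.1412]
eef_rot: [-3.142, 0.0, 0.317]
ft_force: [-0.4, -0.3, 0.2]
opening: 0.0399
clock: 27.45
tool_pos: [0.5354, 0.0117, 0.252]
eef_rot: [3.141, -0.001, 0.317]
ft_force: [-0.6, -0.1, -0.1]
opening: 0.0404
grasp_force: 0.0
pin 263 [0.1641 0.1647 0.1652 0.1661]
cotter 216 [0.1714 0.1721 0.1726 0.1734]
collar ring 154 [0.1301 0.1309 0.1315 0.1587]
plate 452 [0.1193 0.1262 0.127  0.128 ]
pin [0.59031081 0.03075014 0.16404233] 651
cotter [0.53307168 0.01200617 0.1705122 ] 848
```

```bash
python3 -c "from bench import close_job;print(close_job())"
```

```text
the job is handed in; nothing more can be done
None
```

The job is handed in at about 27 s of the 72 s allowed: the cotter is tight about 69 mm deep after a final push of about 25 N, the lock pin is through with its collar flush, and both pins stand clear of the robot. I saw no contact with the other things on the worktop, but I took no final picture of them.

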